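Change the vial sorter over to the empty catch tray

ROBOT

A 6-joint arm with a two-finger parallel gripper is mounted at the origin on the work surface. World frame = base frame: x ahead of the robot, y to its left, z up, the work surface at z = 0. Lengths are in m, angles in rad, forces in N, time in s.
With the tool pointing down it reaches from about 0.35 to 0.775 m from the base axis. Payload 5.5 kg.
Tool frame: the origin (TCP) lies at the very end of the fingers, on their centre line; the grasp point (between the pads) lies 19 mm behind it; z points along the fingers, y is the line along which they close (so a half turn about z gives the same grasp; the last joint's range is limited). The gripper opens to 85 mm and grips with 20 to 120 N. Pads are 22 mm wide; open, the fingers measure 114 mm over their backs; the gripper's body (76 mm by 85 mm) begins 54 mm behind the grasp point. The pads swing forward as they close: fully open they stand 13 mm farther back than shut.
Start: joints at [-1.368, 0.313, 0.046, 1.304, 0, 1.431], TCP at [0.193, -0.542, 0.231] pointing down, gripper open.
Joint ranges: [-2.76, 2.76], [-0.86, 1.69], [-1.03, 1.26], [-2.2, 2.34], [-1.47, 1.5], [-3.14, 3.14]. Speed limits (rad/s): [2.57, 2.57, 3.14, 3.14, 3.14, 3.14].

INTERFACE

Orientations are given as a unit quaternion [w, x, y, z].
In Python, from workcell import env gives the robot as it stands. The module is installed in compiled form; this text tells all that it offers.
- The arm moves only by the tool jog_arm, never from a script. Its arguments are lists of equal length, an entry for each row: "gripper": the opening, from 0 (shut) to 1 (fully open); "offset": the shift along the world's x, y, z in cm, a list of three; "twist": the turn about the world's z in degrees. In form: {"gripper": [gripper, ...], "offset": [[dx, dy, dz], ...], "twist": [twist, ...]}. A call has exactly 8 rows; each row is the pose to reach, as a shift and turn from the pose commanded when the call began; what a row does not reach only later rows make up. A row lasts 1/8 s, in which the tool goes at most 62.5 mm and 10.7 degrees, less where a joint would pass 70% of its speed; a pose out of reach is approached as far as the arm can. A call with a gripper value outside its range is refused whole. The fingers move at their own pace and stop on an object; "squeeze" is the grip in N (left out, the last holds). Time passes only in rows, so rows that repeat a pose let the fingers close, or fill a call up. It gives the time, the measured TCP pose, the force, the opening and the grip force at its end, in the units of the state.
- env.get_state(): the state, without advancing time (a new reading comes with each control period).
- env.read_camera(name): name is "scene" or "top"; returns a dict with "image" (400x640x3 uint8, red, green, blue), "z_map" (400x640 float32, m along the optical axis (not along the pixel's ray), 0 where there is no reading), "fovy" (degrees; the focal length in pixels is half the picture's height over the tangent of half this angle, whatever the lens; pixels are square), "cx", "cy" (the principal point, pixels), "distortion" ([k1, k2, p1, p2, k3] as OpenCV has them; the pictures are not rectified), "cam_to_world" (4x4, takes a point from camera to world coordinates). Camera axes: x right, y up, looking along -z (the intrinsics and any distortion apply to the point x, -y, -z); pixel columns grow to the right and rows downward; lengths in m; the calibration is good to about 2 mm. A picture is of the moment at which its call begins.
- env.hand_in(): hands the job in; it is judged then, once.
The state is a dict: "clock": time; "joint_pos": joint angles; "qvel": joint speeds; "tau": joint torques, N m; "tcp_pos": TCP position; "orientation": TCP orientation; "wrist_force": force on the tool from outside, world axes, zero at the start; "ft_torque": the same for the moment, N m; "finger_gap": finger opening in m; "grip_force": force on a finger pad.
Only numpy, scipy, OpenCV 4.12 (cv2) and the standard library are available. Lean on these libraries where they do the work, as an engineer would, in place of code of your own. Each camera call takes 0.05 s, during which the arm holds its last target. There are 200 camera calls.

TASK

Seen from the robot, the left-hand catch tray of the vial sorter is full and three vials have backed up onto its seesaw gate. Push the empty right-hand tray along its guide rails until it is fully home against its stop under the right-hand chute, then press down the raised end of the gate's rocker until the gate has tipped fully over its pivot, so that the three vials roll down the right-hand chute into the empty tray. Use only pushes and presses: do not lift the tray, do not touch the vials with the robot, and leave the bottle, beaker and tube rack where they stand.

Things in the scene. Friction and masses are not known exactly. Their poses are not given: they have to be found in the camera images.
- sorter: Bench-top vial sorter, fixed: two clear acrylic cheeks (106 mm along y, 116 mm high, outer faces x = +-43.5 mm), the seesaw gate between them, chutes down to left (+y) and right (-y), 70 mm high at most, and an infeed gutter behind on a post (to x = 130, z = 180 mm). Origin: on the bench under the gate's pivot. x to the rear, y to the full tray, z up; yaw within 0.25 rad of the robot's base.
- gate (a joint): Seesaw gate on a shaft along sorter x, 58 mm above the bench. 0: right end up, feeds left; 0.64 rad: fully over, right end down. Stiff pivot, stays where left; 1 to 3 N on a rocker pad turns it to its end stop. The rocker on this shaft, outside the front (-x) cheek, is a steel bar 140 mm long (y), 30 mm wide (x), with a black rubber pad 34 x 30 mm on each end.
- pad_right (a point): Centre of the upper face of the rocker's right-hand (-y) pad; moves with the gate. In sorter axes x = -95, y = -47, z = 85 mm at joint 0, and x = -95, y = -54, z = 52 mm at joint 0.64. Nothing stands above it.
- stop_right (a point): Middle of the outer face of the right-hand tray stop, a bar 18 mm high: sorter x = 0, y = -83.5 mm, 9 mm above the bench. The chute ends 8 mm beyond it, 34 mm above the bench. The tray runs between guide rails 10 mm high, 100 mm apart, from sorter y = -75 to -235 mm.
- tray: Empty catch tray, loose, steel, grey foam floor 21 mm up, 0.4 to 0.65 kg, between the right-hand rails, pulled out along sorter -y. Outside 96 (x) by 130 mm (y), walls 3 mm; sides and outer end (own y = -65 mm) 50 mm high, end at the chute (y = +65) 26 mm. Origin: centre of underside, axes along the sorter's. Fully home: origin at sorter y = -148.5 mm; starts 41 to 87 mm short. Slides at 2 to 5 N.
- tray_end (a point): Middle of the outer face of the tray's outer end wall (tray y = -65 mm), 25 mm above the bench: where to push, towards the sorter's +y.
- vial1: One of the three identical waiting vials on the gate: white plastic, round, teal screw cap, 28 mm diameter, 72 mm long, 40 g, lying along the sorter's x axis and free to roll sideways. Origin: its centre. This is the leftmost (lowest).
- vial2: As vial1, the middle one on the gate. Origin: its centre.
- vial3: As vial1, the rightmost (highest) on the gate. Origin: its centre.
- full_tray: The full left-hand tray, same as the empty one turned round, fixed in its home place, with four vials in it and two more backed up on the chute. Origin: centre of its underside.
- bottle: Amber bottle with black cap, 66 mm diameter, 130 mm high, standing between the robot and the full tray; must stay. Origin: centre of its underside.
- beaker: Glass beaker, 68 mm diameter, 85 mm high, empty, standing between the robot and the tray; must stay. Origin: centre of its underside.
- rack: White tube rack with six teal-capped tubes, 75 x 115 mm, 117 mm high, standing behind the sorter on the right; must stay. Origin: centre of its underside.
Mind the look-alikes: they are no part of the job. Leave any blue or red look-alike of the tray alone. Leave any orange look-alike of the vial2 alone.

How it is judged:
On the way, in this order (a step that is already met when the one before it is completed fails the run):
1. the empty tray is pushed home against its stop (within 8 mm) (y of tray in the frame of sorter above -0.1565 m), for 0.2 s.
2. the gate has been rocked over to the right (beyond 0.56 of 0.64 rad) (value of joint gate above 0.56 rad), for 0.2 s.
At the end, for the whole second after the job is handed in: The empty tray stands flat and within 8 mm of its stop; the gate is tipped over to the right, beyond 0.56 of its 0.64 rad; the three vials lie at rest (below 0.03 m/s) on the foam inside that tray; bottle, beaker and rack are within 20 mm of where they stood (y of tray in the frame of sorter above -0.1565 m and value of joint gate above 0.56 rad and x of vial1 in the frame of tray between -0.04 and 0.04 m and y of vial1 in the frame of tray between -0.062 and 0.062 m and z of vial1 in the frame of tray between 0.025 and 0.05 m and linear speed of each of vial1, vial2, vial3 below 0.03 m/s and x of vial2 in the frame of tray between -0.04 and 0.04 m and y of vial2 in the frame of tray between -0.062 and 0.062 m and z of vial2 in the frame of tray between 0.025 and 0.05 m and x of vial3 in the frame of tray between -0.04 and 0.04 m and y of vial3 in the frame of tray between -0.062 and 0.062 m and z of vial3 in the frame of tray between 0.025 and 0.05 m and height (world z) of tray below 0.004 m and distance of each of bottle, beaker, rack from where it was at the start of the episode below 0.02 m); the robot touches nothing.
It fails at once if the tray is lifted by more than 10 mm or tipped by more than 0.15 rad (height (world z) of tray above 0.01 m or angle between tray's own z axis and vertical above 0.15 rad).
It fails at once if the robot touches one of the three vials (more than 0.3 N) (contact force between any of the fingers, the arm and vial1 above 0.3 N or contact force between any of the fingers, the arm and vial2 above 0.3 N or contact force between any of the fingers, the arm and vial3 above 0.3 N).
It fails at once if a vial is raised above where the gate can take it (110 mm) (height (world z) of any of vial1, vial2, vial3 above 0.11 m).
It fails at once if the bottle, beaker or rack is moved by more than 30 mm or tipped by more than 0.3 rad (distance of any of bottle, beaker, rack from where it was at the start of the episode above 0.03 m or angle between any of bottle, beaker, rack's own z axis and vertical above 0.3 rad).
It also fails if it takes over 48 s, if anything falls off the work surface, if the arm or the gripper's body presses on something with over 40 N, if the wrist force passes 120 N, or if a joint passes its speed limit or range.

## Working session

There is one attempt and no reset: what is moved stays moved. The work goes in short steps, Python scripts to look and compute and a tool call to move; the robot and the scene stay as the last step left them, time stands still between calls to the robot, and variables do not carry over. Pictures are saved under pics/ and viewed, at most 10 in all, crops included, and the job is handed in when it is done.

Besides the shell and the picture viewer there is one more tool, called after ">>>" as name(argument=value, ...) on one line, values as JSON. jog_arm: Moves the arm, as the interface text tells. Its arguments: {"type":"object","properties":{"gripper":{"type":"array"},"offset":{"type":"array"},"twist":{"type":"array"},"squeeze":{"type":"number"}},"required":["gripper","offset","twist"]}

```bash
mkdir -p pics
cat > h.py <<'E'
import numpy as np, cv2
from workcell import env
def cam(n):
    c=env.read_camera(n); h,w=c['image'].shape[:2]; f=h/2/np.tan(np.radians(c['fovy'])/2)
    c['K']=np.array([[f,0,c['cx']],[0,f,c['cy']],[0,0,1]]); c['D']=np.array(c['distortion'],float); c['M']=np.array(c['cam_to_world']); return c
def rays(c,uv):
    p=cv2.undistortPoints(np.array(uv,float).reshape(-1,1,2),c['K'],c['D']).reshape(-1,2)
    return np.c_[p[:,0],-p[:,1],-np.ones(len(p))]
def onplane(c,uv,z):
    d=rays(c,uv)@c['M'][:3,:3].T; o=c['M'][:3,3]; return o+d*((z-o[2])/d[:,2])[:,None]
def cloud(c):
    v,u=np.mgrid[:400,:640]; d=rays(c,np.c_[u.ravel(),v.ravel()]); z=c['z_map'].ravel()
    P=(d*z[:,None])@c['M'][:3,:3].T+c['M'][:3,3]; P[z==0]=np.nan; return P.reshape(400,640,3)
E
python3 - <<'E'
from h import *
for n in('scene','top'):
    c=cam(n); cv2.imwrite(f'pics/{n}0.png',c['image'][:,:,::-1]); np.savez(f'{n}0.npz',P=cloud(c),im=c['image']); print(n,c['M'][:3,3].round(3),c['fovy'],c['D'])
print(env.get_state())
E
```

```text
scene [1.366 0.253 0.962] 47.83586820837341 [-0.1125981  0.         0.         0.         0.       ]
top [0.434 0.047 1.05 ] 47.40232177871285 [-0.11790192  0.          0.          0.          0.        ]
{'clock': 0.1, 'joint_pos': array([-1.36761496e+00,  3.13937683e-01,  4.50788932e-02,  1.30356911e+00,
       -6.65668928e-06,  1.43119996e+00]), 'qvel': array([ 0.00010725, -0.00181368,  0.00362553, -0.0003639 ,  0.00111195,
        0.00116604]), 'tau': array([ 2.83991387e-03, -4.81726813e+01,  2.99242222e+01,  1.26497640e-02,
       -1.19549663e-04,  4.01827393e-06]), 'tcp_pos': array([ 0.19315969, -0.54110871,  0.23048537]), 'orientation': array([-8.15267364e-04,  9.85348517e-01,  1.70550974e-01, -2.92581506e-05]), 'wrist_force': array([ 0.17234432, -0.98899003, -0.17440745]), 'ft_torque': array([0.03418524, 0.02909286, 0.00347018]), 'grip_force': 0.0, 'finger_gap': 0.08528570731746705}
```

View pics/scene0.png

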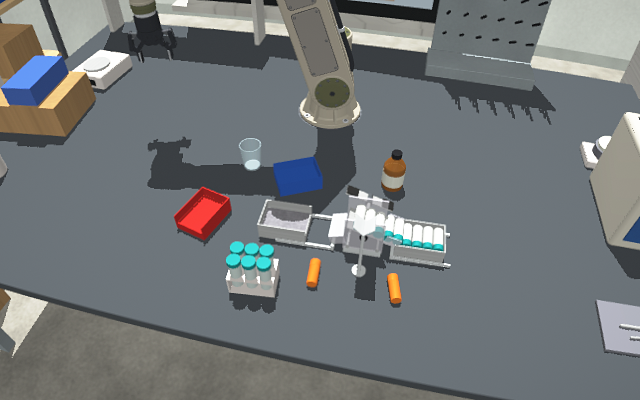

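View pics/top0.png

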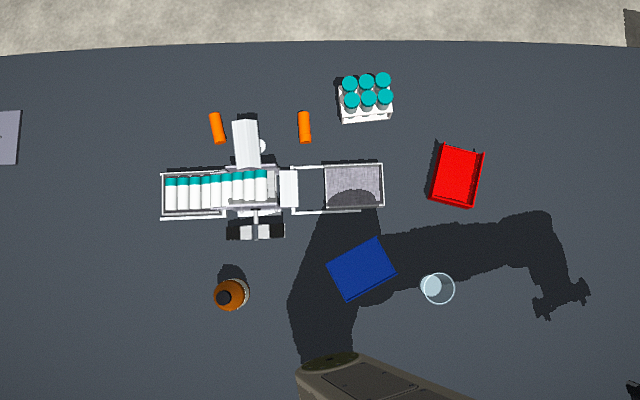

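The scene view shows the grey tray at (286,221), the rocker at (370,197) and the gate vials near (362,215). In the top view the choices are:
- **Trays:** grey at (354,185), blue at (361,268), red at (455,174), full at (195,193). I choose grey, the one between the right-hand rails.
- **Rocker pads:** (237,232) and (273,230). The right-hand one is at about (275,230).
- **Orange decoys:** (217,128) and (304,127).

Next I'll measure and take one close crop.

Run:
```python
from h import *
d=np.load('top0.npz'); P=d['P']; im=d['im']
cv2.imwrite('pics/crop1.png',cv2.resize(im[140:255,150:400,::-1],None,fx=3.2,fy=3.2,interpolation=cv2.INTER_CUBIC))
def box(n,x0,x1,y0,y1,lo,hi):
    q=P[y0:y1,x0:x1].reshape(-1,3); q=q[(q[:,2]>lo)&(q[:,2]<hi)]
    r=cv2.minAreaRect((q[:,:2]*1000).astype(np.float32)); print(n,len(q),np.round(r[0],1),np.round(r[1],1),round(r[2],2),'z',np.median(q[:,2]).round(4)); return r
box('traywalls',312,395,155,215,.04,.058)
box('foam',325,383,165,207,.012,.03)
box('full',155,225,155,225,.04,.06)
r=box('rocker',224,290,212,243,.04,.12)
box('bottle',205,255,270,320,.1,.15); box('beaker',410,465,265,310,.03,.1)
# rocker pads dark
for u in range(226,288,4): print(u,P[230,u].round(3),im[230,u])
```

```text
traywalls 308 [581.1  -8.8] [ 96.7 129.8] 2.06 z 0.0498
foam 2152 [582.7  -7.2] [ 88.2 127.8] 2.08 z 0.0218
full 1791 [568.1 352.8] [ 97.5 143.7] 1.79 z 0.0477
rocker 888 [491.3 210. ] [ 61.  133.7] 0.38 z 0.0659
bottle 300 [346. 261.] [40.2 33.3] 21.59 z 0.128
beaker 484 [ 356.2 -181.7] [66.1 65.8] 68.25 z 0.0708
226 [0.483 0.276 0.048] [40 40 42]
230 [0.483 0.266 0.051] [32 33 33]
234 [0.483 0.257 0.054] [35 37 37]
238 [0.483 0.247 0.056] [26 28 28]
242 [0.483 0.239 0.053] [215 218 218]
246 [0.483 0.229 0.06 ] [210 213 214]
250 [0.483 0.22  0.06 ] [225 229 229]
254 [0.482 0.21  0.067] [ 87  91 103]
258 [0.482 0.201 0.072] [191 193 194]
262 [0.482 0.192 0.07 ] [215 217 218]
266 [0.482 0.184 0.071] [220 221 222]
270 [0.481 0.173 0.082] [23 21 20]
274 [0.481 0.165 0.082] [36 36 36]
278 [0.481 0.156 0.088] [38 39 38]
282 [0.481 0.147 0.09 ] [34 36 33]
286 [0.485 0.147 0.   ] [75 85 97]
```

View pics/crop1.png

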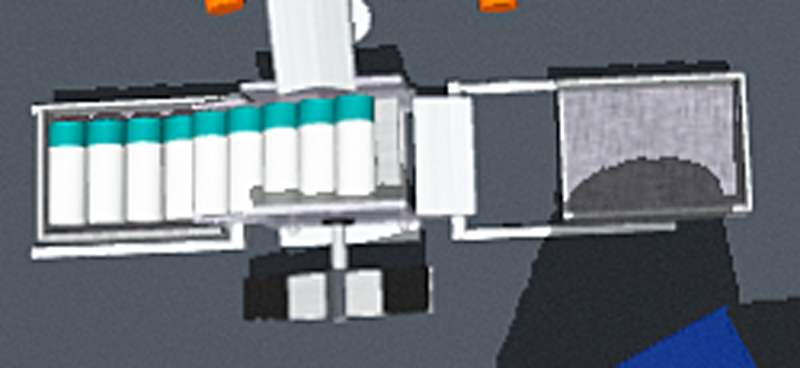

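The crop confirms the grey tray at crop (655,150) between the rails, and the right-hand black pad at crop (408,290), which is image (277,230).

The measurements agree with the sizes given:
- **Yaw:** about +2.06°.
- **Sorter origin:** about (0.576, 0.212).
- **Tray:** centre (0.581, -0.009), 97x130 mm, wall top at 50 mm. It is about 72 mm short of home, inside the stated range.

Next I move to a point beyond the tray end, keeping clear of the red tray.

>>> jog_arm(gripper=[0, 0, 0, 0, 0, 0, 0, 0], offset=[[4, 4.5, 0], [8, 9, 0], [12.5, 13.5, 0], [17, 18, 0], [21.5, 22.5, 0], [26, 27.5, 0], [30, 32, 0], [34, 37, 0]], twist=[9, 18, 27, 36, 45, 54, 63, 72])

```text
clock: 1.1
tcp_pos: [0.5297, -0.1756, 0.231]
orientation: [-0.0, 0.695, 0.719, -0.0]
wrist_force: [0.4, -1.9, -0.3]
finger_gap: -0.0001
grip_force: 0.0
```

>>> jog_arm(gripper=[0, 0, 0, 0, 0, 0, 0, 0], offset=[[3, 3, 0], [5, 5.6, 0], [5, 5.6, -3], [5, 5.6, -6], [5, 5.6, -9], [5, 5.6, -9], [5, 5.6, -9], [5, 5.6, -9]], twist=[0, 0, 0, 0, 0, 0, 0, 0])

```text
clock: 2.1
tcp_pos: [0.5796, -0.1218, 0.143]
orientation: [0.001, 0.697, 0.717, 0.001]
wrist_force: [1.2, -0.3, 0.8]
finger_gap: -0.0003
grip_force: 0.0
```

Run:
```python
from h import *
c=cam('top'); P=cloud(c); s=env.get_state(); print(s['clock'],s['tcp_pos'],s['orientation'],s['wrist_force'])
cv2.imwrite('pics/top1.png',c['image'][:,:,::-1])
im=np.load('top0.npz')['im'].astype(int); P=np.load('top0.npz')['P']
red=(im[...,0]>120)&(im[...,1]<80)&(im[...,2]<80); q=P[red]; q=q[q[:,2]>.04]; print('red',q.min(0),q.max(0), 'near x.58 ymax',q[abs(q[:,0]-.58)<.02][:,1].max())
dk=(im.max(2)<60)&(P[...,2]>.07); dk[:, :262]=0; dk[:,292:]=0; dk[:215]=0; dk[245:]=0; q=P[dk]; print('pad',len(q),q.mean(0),q.min(0),q.max(0))
```

```text
2.15 [ 0.5795294  -0.12171909  0.14286838] [1.21744465e-03 6.96942420e-01 7.17125823e-01 5.78484840e-04] [-0.08948192  0.26281895 -0.85961764]
red [ 0.31225931 -0.30606541  0.04035064] [0.67938244 0.29205378 0.10839225] near x.58 ymax -0.1815289838896747
pad 192 [0.48029732 0.15933674 0.08620845] [0.46604053 0.14458905 0.07974624] [0.49405117 0.17557862 0.09395456]
```

View pics/top1.png

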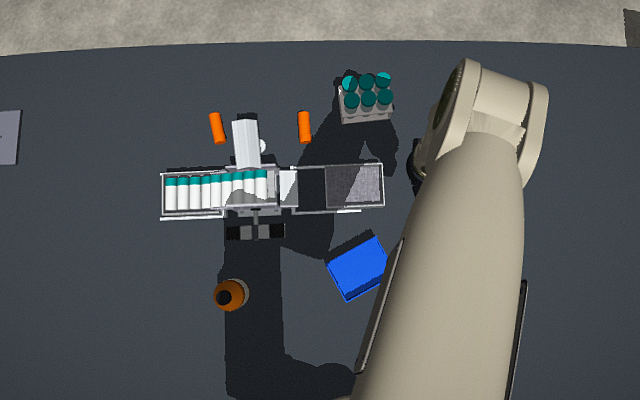

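The view shows the gripper at about (418,165), beyond the tray end at (384,185), clear of the red tray (y < -0.18). The pad centre measures (0.480, 0.159, 0.086), matching its given height. Next I lower and push.

>>> jog_arm(gripper=[0, 0, 0, 0, 0, 0, 0, 0], offset=[[0.3, 0, -4], [0.3, 0, -8], [0.3, 0, -12], [0.3, 0, -12], [0.3, 1, -12], [0.3, 2, -12], [0.3, 2.5, -12], [0.3, 3, -12]], twist=[0, 0, 0, 0, 0, 0, 0, 0])

```text
clock: 3.15
tcp_pos: [0.5822, -0.0909, 0.0222]
orientation: [0.001, 0.697, 0.717, 0.0]
wrist_force: [0.1, 0.2, 0.7]
finger_gap: 0.0
grip_force: 0.0
```

>>> jog_arm(gripper=[0, 0, 0, 0, 0, 0, 0, 0], offset=[[0, 0.5, 0], [0, 1, 0], [-0.1, 1.5, 0], [-0.1, 2, 0], [-0.1, 2.5, 0], [-0.1, 3, 0], [-0.1, 3.5, 0], [-0.1, 4, 0]], twist=[0, 0, 0, 0, 0, 0, 0, 0])

```text
clock: 4.15
tcp_pos: [0.5807, -0.0511, 0.0214]
orientation: [0.0, 0.697, 0.717, 0.0]
wrist_force: [-0.4, -5.0, 1.8]
finger_gap: 0.0
grip_force: 2.2
```

Contact is good at 5 N. Continuing slowly toward the stop, expected at TCP y of about -0.015.

>>> jog_arm(gripper=[0, 0, 0, 0, 0, 0, 0, 0], offset=[[0, 0.4, 0], [0, 0.8, 0], [0, 1.2, 0], [-0.1, 1.6, 0], [-0.1, 2, 0], [-0.1, 2.4, 0], [-0.1, 2.7, 0], [-0.1, 3, 0]], twist=[0, 0, 0, 0, 0, 0, 0, 0])

```text
clock: 5.15
tcp_pos: [0.5796, -0.0213, 0.0214]
orientation: [0.0, 0.697, 0.717, -0.0]
wrist_force: [0.6, -5.4, 2.2]
finger_gap: 0.0001
grip_force: 2.6
```

>>> jog_arm(gripper=[0, 0, 0, 0, 0, 0, 0, 0], offset=[[0, 0.1, 0], [0, 0.2, 0], [0, 0.3, 0], [0, 0.4, 0], [0, 0.5, 0], [0, 0.5, 0], [0, 0.5, 0], [0, 0.5, 0]], twist=[0, 0, 0, 0, 0, 0, 0, 0])

```text
clock: 6.15
tcp_pos: [0.5799, -0.0175, 0.0214]
orientation: [0.001, 0.697, 0.717, -0.001]
wrist_force: [0.2, -7.9, 3.5]
finger_gap: 0.0001
grip_force: 4.2
```

>>> jog_arm(gripper=[0, 0, 0, 0, 0, 0, 0, 0], offset=[[0, 0.1, 0], [0, 0.2, 0], [0, 0.3, 0], [0, 0.3, 0], [0, 0.3, 0], [0, 0.3, 0], [0, 0.3, 0], [0, 0.3, 0]], twist=[0, 0, 0, 0, 0, 0, 0, 0])

```text
clock: 7.15
tcp_pos: [0.5802, -0.0171, 0.0215]
orientation: [0.003, 0.698, 0.716, -0.002]
wrist_force: [0.3, -16.7, 1.8]
finger_gap: 0.0003
grip_force: 8.2
```

The force rose to 17 N with no movement, so the tray is at the stop, at the predicted place. I'll back off, lift and check.

>>> jog_arm(gripper=[0, 0, 0, 0, 0, 0, 0, 0], offset=[[0, -0.5, 0], [0, -2, 0], [0, -4, 0], [0, -4, 4], [0, -4, 9], [0, -4, 14], [-3, -2, 17], [-8, 0, 17]], twist=[0, 0, 0, 0, 0, 0, 0, 0])

```text
clock: 8.15
tcp_pos: [0.5017, -0.0142, 0.194]
orientation: [0.002, 0.697, 0.717, 0.002]
wrist_force: [-0.4, 0.0, 0.0]
finger_gap: 0.0001
grip_force: 0.0
```

>>> jog_arm(gripper=[0, 0, 0, 0, 0, 0, 0, 0], offset=[[-2, 4, 0], [-2, 9, 0], [-2, 13, 0], [-2, 17, 0], [-2, 17, -2], [-2, 17, -4], [-2, 17, -4], [-2, 17, -4]], twist=[0, 0, 0, 0, 0, 0, 0, 0])

```text
clock: 9.15
tcp_pos: [0.48, 0.1562, 0.1519]
orientation: [0.0, 0.697, 0.717, 0.0]
wrist_force: [-0.2, -0.8, 0.2]
finger_gap: -0.0002
grip_force: 0.0
```

Run:
```python
from h import *
for n in('scene','top'):
    c=cam(n); P=cloud(c); im=c['image']
    q=P.reshape(-1,3); q=q[(q[:,2]>.042)&(q[:,2]<.056)&(abs(q[:,0]-.58)<.07)&(q[:,1]<.12)&(q[:,1]>-.1)]
    print(n,len(q),cv2.minAreaRect((q[:,:2]*1000).astype(np.float32)),np.percentile(q[:,1],[0,1,99]))
    if n=='scene': cv2.imwrite('pics/s2.png',cv2.resize(im[150:300,230:470,::-1],None,fx=3.2,fy=3.2))
s=env.get_state(); print(s['tcp_pos'],s['clock'],s['wrist_force'])
```

```text
scene 266 ((580.3302001953125, 56.447784423828125), (101.03321075439453, 129.83682250976562), 1.8500440120697021) [-0.00989904 -0.00787561  0.11746393]
top 275 ((579.761962890625, 55.70248794555664), (96.66679382324219, 127.1286849975586), 1.6165658235549927) [-0.00828693 -0.00809288  0.11635736]
[0.4803511  0.15640071 0.15226667] 9.25 [-0.34751022  0.02099859  0.1581261 ]
```

View pics/s2.png

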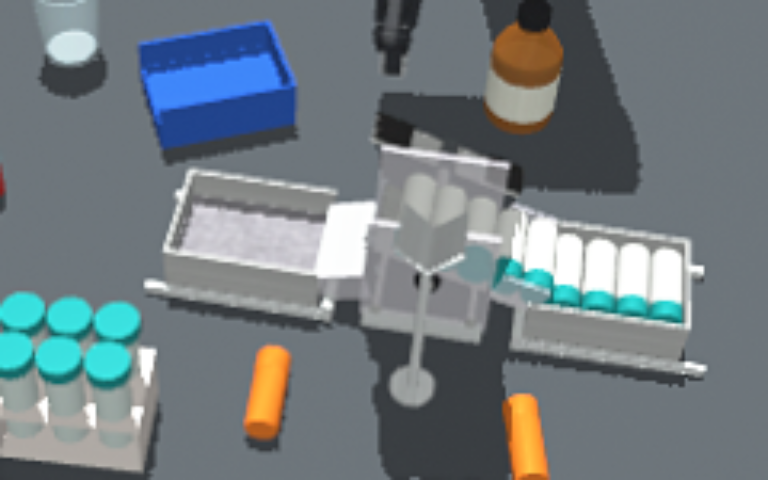

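The crop shows the grey tray's inner end under the chute at crop (330,240), and the fingertip above the right pad at crop (395,70). Before pressing I'll check the seating by comparing both trays' outer end walls, which should be 427 mm apart.

Run:
```python
from h import *
yaw=np.radians(1.95); R=np.array([[np.cos(yaw),np.sin(yaw)],[-np.sin(yaw),np.cos(yaw)]])
for n in('top','scene'):
    P=cloud(cam(n)); q=P.reshape(-1,3); q=q[(q[:,2]>.046)&(q[:,2]<.054)]; q=np.c_[(q[:,:2]-[.5735,.2097])@R.T,q[:,2]]
    for s in(-1,1):
        w=q[(abs(q[:,0])<.038)&(s*q[:,1]>.2)&(s*q[:,1]<.235)]; print(n,s,len(w),np.percentile(w[:,1],[0,10,50,90,100]).round(4))
```

```text
top -1 54 [-0.2176 -0.2172 -0.2159 -0.2146 -0.2143]
top 1 57 [0.2104 0.2111 0.2134 0.2144 0.2149]
scene -1 24 [-0.2175 -0.2171 -0.2157 -0.2145 -0.2139]
scene 1 89 [0.2001 0.2006 0.206  0.2155 0.2161]
```

Mid-wall to mid-wall measures 429 mm against 424 nominal. The tray may be up to about 5 mm short, inside the 8 mm tolerance but thin on margin. Time is plentiful, so I'll go back and push once more, firmer.

>>> jog_arm(gripper=[0, 0, 0, 0, 0, 0, 0, 0], offset=[[0, 0, 4], [0, -5, 4], [0, -10, 4], [0, -15, 4], [2, -17, 4], [7, -20, 4], [10, -21.5, 4], [10, -21.5, 0]], twist=[0, 0, 0, 0, 0, 0, 0, 0])

```text
clock: 10.35
tcp_pos: [0.585, -0.0609, 0.1541]
orientation: [0.004, 0.698, 0.717, 0.002]
wrist_force: [-0.1, -0.0, -1.1]
finger_gap: -0.0001
grip_force: 0.0
```

>>> jog_arm(gripper=[0, 0, 0, 0, 0, 0, 0, 0], offset=[[0, 0, -4], [0, 0, -8], [0, 0, -13], [0, 0, -13], [0, 2, -13], [0, 3.5, -13], [0, 4, -13], [0, 4.3, -13]], twist=[0, 0, 0, 0, 0, 0, 0, 0])

```text
clock: 11.35
tcp_pos: [0.581, -0.0174, 0.0234]
orientation: [0.003, 0.697, 0.717, -0.001]
wrist_force: [-1.0, -12.6, 4.2]
finger_gap: 0.0001
grip_force: 6.6
```

>>> jog_arm(gripper=[0, 0, 0, 0, 0, 0, 0, 0], offset=[[0, 0.1, 0], [0, 0.2, 0], [0, 0.3, 0], [0, 0.4, 0], [0, 0.5, 0], [0, 0.5, 0], [0, 0.5, 0], [0, 0.5, 0]], twist=[0, 0, 0, 0, 0, 0, 0, 0])

```text
clock: 12.35
tcp_pos: [0.5815, -0.017, 0.0235]
orientation: [0.006, 0.699, 0.716, -0.003]
wrist_force: [-0.8, -20.9, 2.8]
finger_gap: 0.0
grip_force: 10.6
```

It stops solidly at the same y of -0.017 under 21 N, so the tray is on its stop. Back to the pad.

>>> jog_arm(gripper=[0, 0, 0, 0, 0, 0, 0, 0], offset=[[0, -0.8, 0], [0, -2, 0], [0, -4, 0], [0, -4, 4], [0, -4, 9], [0, -4, 14], [-3, -2, 17], [-8, 0, 17]], twist=[0, 0, 0, 0, 0, 0, 0, 0])

```text
clock: 13.35
tcp_pos: [0.5019, -0.0113, 0.1942]
orientation: [0.003, 0.697, 0.717, 0.002]
wrist_force: [-0.9, 0.5, 0.3]
finger_gap: 0.0
grip_force: 0.0
```

>>> jog_arm(gripper=[0, 0, 0, 0, 0, 0, 0, 0], offset=[[-2, 4, 0], [-2, 9, 0], [-2, 13, 0], [-2, 16.7, 0], [-2, 16.7, -3], [-2, 16.7, -6], [-2, 16.7, -8], [-2, 16.7, -9]], twist=[0, 0, 0, 0, 0, 0, 0, 0])

```text
clock: 14.35
tcp_pos: [0.479, 0.1561, 0.1002]
orientation: [-0.001, 0.697, 0.717, -0.001]
wrist_force: [-0.3, -0.5, -0.5]
finger_gap: 0.0004
grip_force: 0.0
```

>>> jog_arm(gripper=[0, 0, 0, 0, 0, 0, 0, 0], offset=[[0, 0, -0.6], [0, 0, -1.2], [0, -0.1, -1.6], [0, -0.1, -2], [0, -0.2, -2.4], [0, -0.2, -2.8], [0, -0.3, -3.2], [0, -0.3, -3.6]], twist=[0, 0, 0, 0, 0, 0, 0, 0])

```text
clock: 15.35
tcp_pos: [0.4797, 0.1534, 0.0651]
orientation: [0.0, 0.697, 0.717, -0.0]
wrist_force: [1.0, -0.5, 0.9]
finger_gap: -0.0003
grip_force: 0.8
```

>>> jog_arm(gripper=[0, 0, 0, 0, 0, 0, 0, 0], offset=[[0, 0, -0.3], [0, 0, -0.6], [0, 0, -0.8], [0, 0, -1], [0, 0, -1.1], [0, 0, -1.1], [0, 0, -1.1], [0, 0, -1.1]], twist=[0, 0, 0, 0, 0, 0, 0, 0])

```text
clock: 16.35
tcp_pos: [0.4796, 0.1537, 0.0544]
orientation: [0.0, 0.697, 0.717, 0.0]
wrist_force: [-0.1, -0.6, -0.4]
finger_gap: 0.0003
grip_force: 0.0
```

>>> jog_arm(gripper=[0, 0, 0, 0, 0, 0, 0, 0], offset=[[0, 0, -0.1], [0, 0, -0.2], [0, 0, -0.3], [0, 0, -0.4], [0, 0, -0.5], [0, 0, -0.5], [0, 0, -0.5], [0, 0, -0.5]], twist=[0, 0, 0, 0, 0, 0, 0, 0])

```text
clock: 17.35
tcp_pos: [0.48, 0.1538, 0.0529]
orientation: [0.001, 0.697, 0.717, 0.001]
wrist_force: [-9.6, -2.1, 30.1]
finger_gap: 0.0001
grip_force: 14.4
```

The end stop is reached at 30 N. I'll retract and look.

>>> jog_arm(gripper=[0, 0, 0, 0, 0, 0, 0, 0], offset=[[0, 0, 1], [0, 0, 4], [0, 0, 8], [0, 0, 13], [0, -5, 15], [0, -11, 15], [0, -17, 15], [0, -23, 15]], twist=[0, 0, 0, 0, 0, 0, 0, 0])

```text
clock: 18.35
tcp_pos: [0.4795, -0.0781, 0.1994]
orientation: [0.0, 0.697, 0.717, 0.0]
wrist_force: [0.7, 0.3, -0.2]
finger_gap: 0.0002
grip_force: 0.0
```

Run:
```python
from h import *
c=cam('scene'); cv2.imwrite('pics/s3.png',cv2.resize(c['image'][150:300,230:470,::-1],None,fx=3.2,fy=3.2))
c=cam('top'); im=c['image']; cv2.imwrite('pics/t3.png',cv2.resize(im[140:255,150:400,::-1],None,fx=3.2,fy=3.2))
P=cloud(c); m=np.zeros((400,640),bool); m[215:245,224:292]=1; dk=m&(im.max(2)<70)&(P[...,2]>.03)
q=P[dk]
for a in(q[q[:,1]<.19],q[q[:,1]>.23]): print('pads',len(a),a.mean(0))
```

```text
pads 211 [0.47913314 0.15500576 0.05227391]
pads 209 [0.4770034  0.25507438 0.08602751]
```

View pics/s3.png

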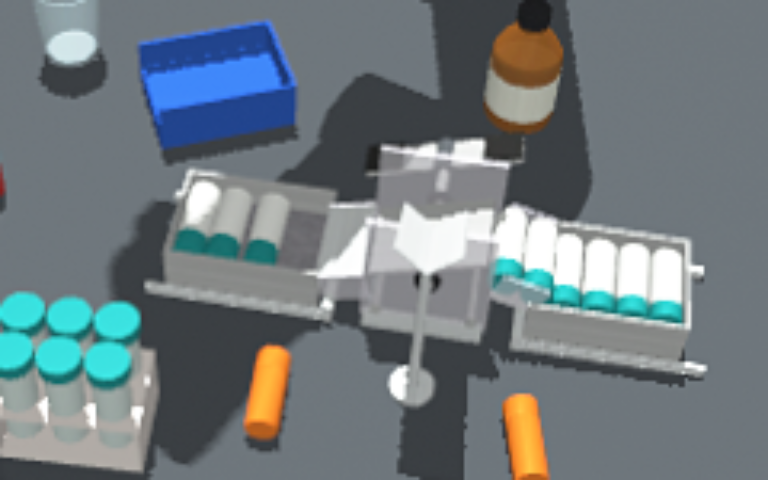

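View pics/t3.png

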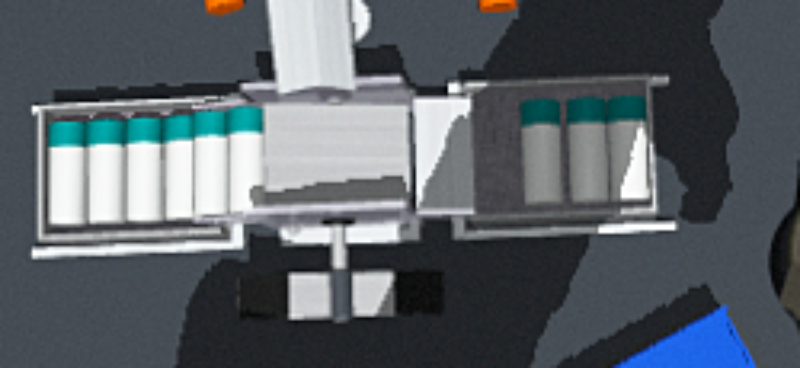

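All three vials lie in the tray, at crop (540,150), (585,150) and (628,150) in the top view. The right pad is down at z = 0.052, its value at joint 0.64. I'll wait a second, then check that they are at rest and the tray is still home.

>>> jog_arm(gripper=[0, 0, 0, 0, 0, 0, 0, 0], offset=[[0, 0, 0], [0, 0, 0], [0, 0, 0], [0, 0, 0], [0, 0, 0], [0, 0, 0], [0, 0, 0], [0, 0, 0]], twist=[0, 0, 0, 0, 0, 0, 0, 0])

```text
clock: 19.45
tcp_pos: [0.4796, -0.0764, 0.1993]
orientation: [0.0, 0.697, 0.717, 0.0]
wrist_force: [-0.6, -1.0, -0.1]
finger_gap: -0.0001
grip_force: 0.0
```

```bash
cat > chk.py <<'E'
from h import *
yaw=np.radians(1.95); R=np.array([[np.cos(yaw),np.sin(yaw)],[-np.sin(yaw),np.cos(yaw)]])
for k in range(2):
    c=cam('top'); P=cloud(c); im=c['image'].astype(int)
    q=P.reshape(-1,3); q=q[(q[:,2]>.046)&(q[:,2]<.054)]; q=(q[:,:2]-[.5735,.2097])@R.T
    w=q[(abs(q[:,0])<.038)&(q[:,1]<-.205)&(q[:,1]>-.235)]; print('wall',np.median(w[:,1]).round(4))
    t=((im[...,1]-im[...,0])>40)&((im[...,2]-im[...,0])>40); t[:,:300]=0; t[:,365:]=0; t[:165]=0; t[210:]=0
    n,_,st,ce=cv2.connectedComponentsWithStats(t.astype(np.uint8))
    for i in range(1,n):
        if st[i,4]>20: print(st[i,4],((onplane(c,[ce[i]],.045)[0,:2]-[.5735,.2097])@R.T).round(4))
    print('pads z',P[230,[272,276,280],2].round(3),env.get_state()['clock'])
E
python3 chk.py
```

```text
wall -0.2127
87 [ 0.0282 -0.1404]
175 [ 0.0279 -0.1862]
pads z [0.054 0.058 0.054] 19.5
wall -0.2106
87 [ 0.0282 -0.1404]
176 [ 0.0279 -0.1863]
pads z [0.055 0.057 0.054] 19.55
```

>>> jog_arm(gripper=[0, 0, 0, 0, 0, 0, 0, 0], offset=[[0, 0, 0], [0, 0, 0], [0, 0, 0], [0, 0, 0], [0, 0, 0], [0, 0, 0], [0, 0, 0], [0, 0, 0]], twist=[0, 0, 0, 0, 0, 0, 0, 0])

```text
clock: 20.55
tcp_pos: [0.4796, -0.0764, 0.1993]
orientation: [0.0, 0.697, 0.717, 0.0]
wrist_force: [-0.5, 0.1, -0.4]
finger_gap: 0.0003
grip_force: 0.0
```

```bash
python3 chk.py
```

```text
wall -0.2144
87 [ 0.0282 -0.1404]
177 [ 0.0279 -0.1863]
pads z [0.05  0.052 0.056] 20.6
wall -0.2103
87 [ 0.0282 -0.1404]
177 [ 0.028  -0.1863]
pads z [0.051 0.056 0.055] 20.65
```

The vials are at rest. The wall median is mixed with vial tops, so I'll check the outer edge alone.

Run:
```python
from h import *
yaw=np.radians(1.95); R=np.array([[np.cos(yaw),np.sin(yaw)],[-np.sin(yaw),np.cos(yaw)]])
for n in('top','top','scene'):
    q=cloud(cam(n)).reshape(-1,3); q=q[(q[:,2]>.046)&(q[:,2]<.054)]; q=(q[:,:2]-[.5735,.2097])@R.T
    w=q[(abs(q[:,0])<.038)&(q[:,1]<-.209)&(q[:,1]>-.245)]; print(n,len(w),np.percentile(w[:,1],[0,10,50,90]).round(4))
```

```text
top 56 [-0.2177 -0.2172 -0.2156 -0.2133]
top 56 [-0.2174 -0.2172 -0.2156 -0.2104]
scene 26 [-0.2176 -0.2173 -0.2158 -0.2149]
```

The tray has not moved (-0.2176, same as before). Handing in.

```bash
python3 -c "
from workcell import env
print(env.hand_in())"
```

```text
the job is handed in; nothing more can be done
None
```

I handed the job in: the tray is against its stop, the gate is tipped fully over and the three vials lie at rest in the tray; no verdict came back, and the camera put the tray 3 to 5 mm short of nominal home (limit 8 mm), though it would not move further under 21 N.

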